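Clamp a plinth in a tilted vise with its loose crank

ROBOT

A 6-joint arm with a two-finger parallel gripper is mounted at the origin on the work surface. World frame = base frame: x ahead of the robot, y to its left, z up, the work surface at z = 0. Lengths are in m, angles in rad, forces in N, time in s.
With the tool pointing down it reaches from about 0.325 to 0.775 m from the base axis. Payload 5.5 kg.
Tool frame: the origin (TCP) lies midway between the tips of the shut fingers; the grasp point (between the pads) lies 19 mm behind it (robot.pinch_z is the distance from the TCP to the grasp point, in m); z points along the fingers, x is the direction in which the jaws open and shut, and the axes are right-handed (so a half turn about z gives the same grasp; the last joint's range is limited). The gripper opens to 85 mm and grips with 20 to 120 N. Pads are 22 mm wide; open, the fingers measure 114 mm over their backs; the gripper's body (76 mm by 85 mm) begins 54 mm behind the grasp point. The pads swing forward as they close: fully open they stand 13 mm farther back than shut.
Start: joints at [1.259, 0.091, 1.231, -0, 1.82, -0.057], TCP at [0.151, 0.581, 0.231] pointing down, gripper open.
Joint ranges: [-2.87, 2.87], [-0.86, 2.18], [0.17, 2.46], [-1.51, 4.65], [0.06, 2.69], [-2.65, 2.65]. Speed limits (rad/s): [2.57, 2.57, 3.01, 3.14, 3.14, 3.14].

INTERFACE

Orientations are given as a unit quaternion [x, y, z, w].
In Python, from plant import robot, eyes gives the robot as it stands. The module is installed in compiled form; this text tells all that it offers. Calls block until the motion is done:
- robot.movep(position, orientation): joint-space move of the TCP to a pose.
- robot.line_to(position, max_speed=0.15, ori=None, max_force=None): straight line of the TCP; ori=None keeps the orientation; max_speed is the mean speed in m/s. With max_force (N) it stops when the force on the tool has changed by that much, and returns True; else False.
- robot.move_joints(angles): joint-space move.
- robot.set_gripper(opening, newtons=None): finger opening in m; newtons is the grip in N (None keeps the last); returns when the fingers have stopped.
- robot.hold(seconds).
- robot.ik(position, orientation): joint angles nearest the present ones, or None.
- eyes.read_camera(name): name is "scene" or "top" or "wrist"; returns (picture, depth): 420x560x3 uint8, red, green, blue; 420x560 float32, m along the optical axis (not along the pixel's ray), 0 where there is no reading.
- eyes.camera_model(name): a dict with "fx", "fy", "cx", "cy" (pixels), "dist" ([k1, k2, p1, p2, k3] as OpenCV has them; the pictures are not rectified), "cam_to_world" (4x4, takes a point from camera to world coordinates). Camera axes: x right, y up, looking along -z (the intrinsics and any distortion apply to the point x, -y, -z); pixel columns grow to the right and rows downward; lengths in m; the calibration is good to about 2 mm. A picture is of the moment at which its call begins: read the wrist's pose just before it. camera_model takes no time and is no camera call; for the wrist camera it gives the pose at the moment of the call.
A pose or a line that the arm cannot do raises robot.MotionError and nothing moves.
- robot.sign_off(): hands the job in, once; it reports no verdict.
Readings, each from a call of its own:
- robot.current_time(): time.
- robot.current_joint_positions(): joint angles.
- robot.current_joint_velocities(): joint speeds.
- robot.current_tau(): joint torques, N m.
- robot.current_eef_pos(): TCP position.
- robot.current_orientation(): TCP orientation.
- robot.current_ft_force(): force on the tool from outside, world axes, zero at the start.
- robot.current_wrist_torque(): the same for the moment, N m.
- robot.current_finger_gap(): finger opening in m.
Only numpy, scipy, OpenCV 4.12 (cv2) and the standard library are available. Lean on these libraries where they do the work, as an engineer would, in place of code of your own. Each camera call takes 0.05 s, during which the arm holds its last target.

TASK

The wooden plinth lies loose in the tipped-up vise, ready for drilling. Fit the loose crank handle fully home on the square end of the vise screw and wind it clockwise, turn after turn, until the moving jaw has closed on the plinth and the screw comes up tight. Leave the crank on the screw, let go, and leave everything else on the bench where it is.

Things in the scene. Friction and masses are not known exactly. Their poses are not given: they have to be found in the camera images.
- vise: grey angle vise, 80 mm jaws, bolted down, base plate 180 x 116 x 14 mm. Origin: centre of the base's underside; z up; -x its crank side. Locked so that the screw leans 35 degrees from vertical towards -x: its axis points outward along (-0.574, 0, 0.819) here. Jaws on the +x side of the sloping bed: fixed one at the low end, moving one above. Highest fixed part (bearing block): 0.155 m
- screw_end (a point): centre of the end face of the screw's bare steel square, 14 x 14 mm, 26 mm long, its end bevelled by 2 mm. z points outward along the screw axis, x and y are square to the flats. About (-0.061, 0, 0.173) m in the vise's frame; it turns with the screw but does not move along the axis
- screw_shoulder (a point): centre of the round shoulder, 22 mm diameter, at the root of the square, 26 mm below screw_end along the axis and 10 mm above the bearing block; same axes. The crank's underside rests here when it is fully home
- screw (a joint): turning of the screw, rad, growing clockwise as seen from the crank (the tightening way); 0 = jaw fully open; starts at 3.2 to 11.5. Stiff (0.2 N m, some 3 N at the crank's grip) and stays where left. 6 mm of jaw travel a turn. The jaw meets the plinth at about 20.9; its rubber backing then gives, about 50 N a rad, and at 22.7 the screw is tight and turns no further
- jaw: moving jaw, grey, 80 mm wide, 40 mm high, 30 mm long, with a steel face plate on a thin rubber backing that gives some 2 mm; driven by the screw only. Origin: on the bed, in the plane of the face that looks at the plinth; z points outward along the screw axis (it closes along -z). The gap to the plinth is 9 to 17 mm at the start
- plinth: plain wooden block, 48 mm (x, away from the bed) x 70 mm (y) x 44 mm (z, along the screw axis), 130 g, lying loose in the corner of bed and fixed jaw, with a pencilled cross on its outer face. Origin: middle of its edge in that corner. It need not be touched
- crank: loose dark steel crank, 0.3 kg, lying flat, grip up. Origin: centre of the hub's underside; z up the hub, x along the arm. Hub: square block 28 x 28 mm, 38 mm high, with a 16.5 mm square hole right through, flats parallel to x and y, lead-in bevel underneath; its sides are flat and free above the arm. Arm: 20 mm wide, 9 mm thick, level with the underside, to x = 77 mm, bearing the grip
- crank_grip (a point): middle of the crank's grip: wooden sleeve, 20 mm diameter, parallel to the hub's axis and 65 mm from it along the arm (crank +x), spinning freely on its pin; it reaches from 11 to 63 mm above the crank's underside, this point is at 37 mm; axes as the crank's
- blank: bystander; must stay where it is. Light wooden block 75 x 50 x 40 mm; origin centre of underside
- mug: bystander; must stay where it is. Terracotta mug, 80 mm diameter, 88 mm high, ear on +y; origin centre of underside
- wrench: bystander; must stay where it is. Steel open-ended wrench 170 mm long along x, 8 mm thick, lying flat; origin under its middle
- awl: bystander; must stay where it is. Awl with wooden handle, 150 mm long along x, 26 mm thick, lying; origin under its middle
- puck: bystander; must stay where it is. Dark turned wooden disc, 72 mm diameter, 22 mm high; origin centre of underside
- sander: bystander; must stay where it is. Cork sanding block 110 x 66 x 32 mm; origin centre of underside
Mind the look-alikes: they are no part of the job. Leave any purple look-alike of the crank alone.

How it is judged:
On the way, in this order (a step that is already met when the one before it is completed fails the run):
1. the crank is fully home on the screw's square (distance between screw_shoulder and crank below 0.006 m and angle between the z axis of crank and the z axis of screw_end, either way round below 0.15 rad), for 0.2 s.
2. the screw has been wound so that the jaw has come down by a full turn (6 mm), the crank still on (all of step 1 and distance of jaw from where it was at the start of the episode above 0.006 m), for 0.1 s.
At the end, for the whole second after the job is handed in: the moving jaw presses on the plinth with more than 30 N, the plinth still lies square (within 0.08 rad) and within 8 mm of its place between the jaws, the crank sits on the screw's square, its underside within 6 mm of the shoulder and its axis within 0.15 rad of the screw's, at rest and released (all of step 1 and contact force between jaw and plinth above 30 N and distance of plinth from where it was at the start of the episode below 0.008 m and angle between the z axis of plinth and the z axis of screw_end, either way round below 0.08 rad and linear speed of crank below 0.02 m/s); the robot touches nothing.
It fails at once if a bystander (blank, mug, wrench, awl, puck or sander) is shifted by more than 30 mm (distance of any of blank, mug, wrench, awl, puck, sander from where it was at the start of the episode above 0.03 m).
It also fails if it takes over 72 s, if anything falls off the work surface, if the arm or the gripper's body presses on something with over 40 N, if the wrist force passes 120 N, or if a joint passes its speed limit or range.

## Working session

There is one attempt and no reset: what is moved stays moved. The work goes in short steps, each a Python script; the robot and the scene stay as the last script left them, time stands still between calls to the robot, and variables do not carry over. Pictures are saved under pics/ and viewed, and the job is handed in when it is done.

```bash
ls; mkdir -p pics; cat > h.py <<'E'
import numpy as np, cv2
from plant import robot, eyes
from scipy.spatial.transform import Rotation as R
def snap(name, fn):
    m=eyes.camera_model(name)
    im,d=eyes.read_camera(name)
    cv2.imwrite('pics/'+fn+'.png',im[:,:,::-1]); np.savez('pics/'+fn+'.npz',im=im,d=d,T=np.array(m['cam_to_world']),K=np.array([m['fx'],m['fy'],m['cx'],m['cy']]),dist=np.array(m['dist']))
    return im,d,m
def load(fn):
    return np.load('pics/'+fn+'.npz')
def rays(s,uv):
    fx,fy,cx,cy=s['K']; Km=np.array([[fx,0,cx],[0,fy,cy],[0,0,1.]])
    p=cv2.undistortPoints(np.array(uv,float).reshape(-1,1,2),Km,s['dist']).reshape(-1,2)
    d=np.c_[p[:,0],-p[:,1],-np.ones(len(p))]
    T=s['T']; return T[:3,3], d@T[:3,:3].T
def on_z(s,uv,z):
    o,d=rays(s,uv); return o+d*((z-o[2])/d[:,2])[:,None]
def by_depth(s,uv):
    o,d=rays(s,uv); uv=np.array(uv).reshape(-1,2).astype(int)
    return o+d*s['d'][uv[:,1],uv[:,0]][:,None]
def project(s,P):
    T=s['T']; c=(np.array(P).reshape(-1,3)-T[:3,3])@T[:3,:3]
    fx,fy,cx,cy=s['K']; Km=np.array([[fx,0,cx],[0,fy,cy],[0,0,1.]])
    q=c*np.array([1,-1,-1])
    return cv2.projectPoints(q,np.zeros(3),np.zeros(3),Km,s['dist'])[0].reshape(-1,2)
E
python3 - <<'E'
from h import *
for n in ['scene','top','wrist']:
    im,d,m=snap(n,n+'0'); print(n,np.round(m['cam_to_world'],3).tolist(),m['fx'],m['dist'])
print(robot.current_time(),robot.pinch_z)
E
```

```text
pics
scene [[0.764, -0.409, 0.499, 1.277], [0.645, 0.494, -0.583, -0.84], [-0.008, 0.767, 0.641, 1.034], [0.0, 0.0, 0.0, 1.0]] 522.7757268281186 [-0.04774811  0.          0.          0.          0.        ]
top [[0.026, 0.993, -0.114, 0.405], [-1.0, 0.027, 0.007, 0.001], [0.01, 0.113, 0.993, 1.39], [0.0, 0.0, 0.0, 1.0]] 524.5939145578527 [0.0652298 0.        0.        0.        0.       ]
wrist [[0.251, -0.917, -0.31, 0.072], [0.968, 0.238, 0.081, 0.601], [-0.001, -0.32, 0.947, 0.372], [0.0, 0.0, 0.0, 1.0]] 311.14500732246063 [0.00675049 0.         0.         0.         0.        ]
0.15 0.0187
```

View pics/scene0.png

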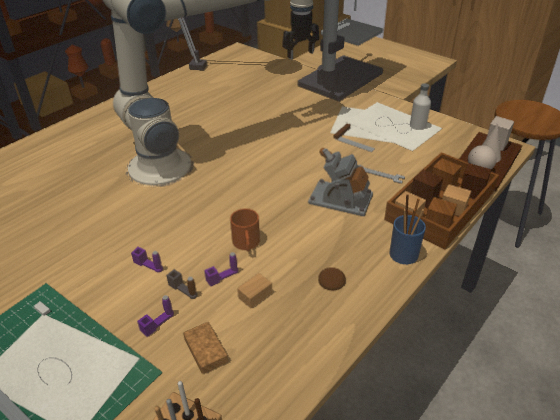

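View pics/top0.png

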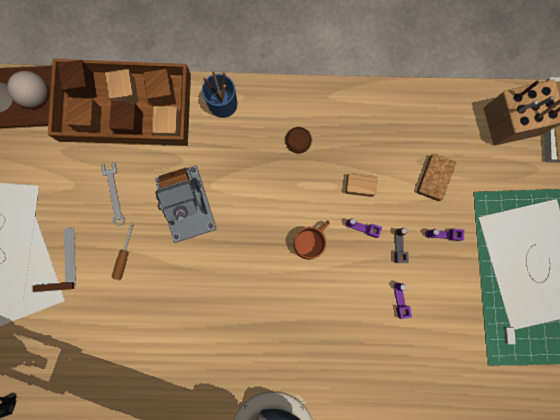

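View pics/wrist0.png

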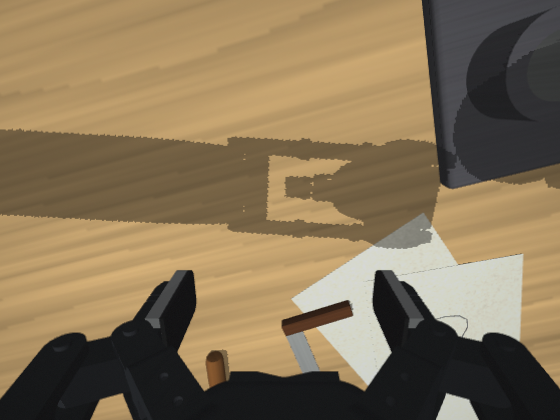

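Crank candidates in the top view: dark (400,245), purple (363,228), (445,235) and (402,300). The task says dark steel, so I choose (400,245) and check it with a close crop.

```bash
python3 - <<'E'
from h import *
t=load('top0')['im'][:,:,::-1]; s=load('scene0')['im'][:,:,::-1]
a=cv2.resize(t[205:325,340:480],None,fx=2.8,fy=2.8,interpolation=3)
b=cv2.resize(t[150:260,140:240],None,fx=3.3,fy=3.3,interpolation=3)
c=cv2.resize(s[230:340,120:250],None,fx=3,fy=3,interpolation=3)
d=cv2.resize(s[130:230,290:410],None,fx=3,fy=3,interpolation=3)
def pad(x,h,w):
    o=np.zeros((h,w,3),np.uint8); x=x[:h,:w]; o[:x.shape[0],:x.shape[1]]=x; return o
o=np.vstack([np.hstack([pad(a,300,400),pad(b,300,400)]),np.hstack([pad(c,300,400),pad(d,300,400)])])
cv2.imwrite('pics/crop0.png',o)
T=load('top0')
print(on_z(T,[[400,245],[185,205],[310,243]],0.03))
E
```

```text
[[ 0.48709887 -0.31746006  0.03      ]
 [ 0.57605766  0.24326953  0.03      ]
 [ 0.48575659 -0.08447402  0.03      ]]
```

View pics/crop0.png

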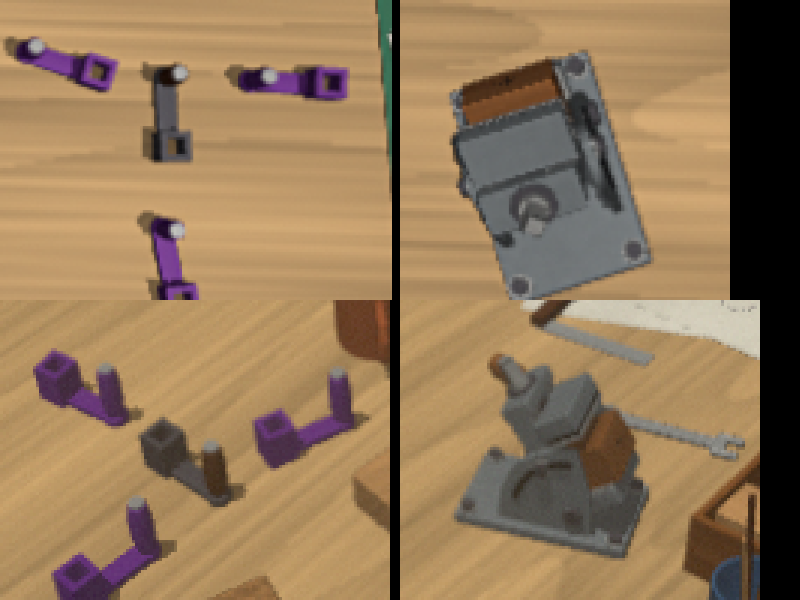

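```bash
python3 - <<'E'
from h import *
T=load('top0')
c=on_z(T,[[196.7,166.1],[216.1,229.1],[174.2,240.3],[155.8,177.9]],0.014)[:,:2]
print('sides',[np.linalg.norm(c[i]-c[(i+1)%4]).round(4) for i in range(4)],'ctr',c.mean(0))
u=(c[0]-c[1])+(c[3]-c[2]);print('yaw',np.degrees(np.arctan2(u[1],u[0])))
# crank: hub top, grip top
h=on_z(T,[[340+174/2.8,205+146/2.8]],0.038)[0];g=on_z(T,[[340+180/2.8,205+73/2.8]],0.063)[0]
print('hub',h,'grip',g,np.linalg.norm((h-g)[:2]),np.degrees(np.arctan2(*(g-h)[1::-1])))
# screw end
yaw=np.arctan2(u[1],u[0]);C=c.mean(0);Rz=R.from_euler('z',yaw).as_matrix()
se=Rz@[-.061,0,.173]+[*C,0];print('screw_end',se,project(T,se),project(load('scene0'),se))
print(R.from_quat(robot.current_orientation()).as_matrix().round(3))
E
```

```text
sides [np.float64(0.1763), np.float64(0.1125), np.float64(0.1732), np.float64(0.1117)] ctr [0.58303988 0.24444193]
yaw 19.119854371902154
hub [ 0.45561732 -0.32102879  0.038     ] grip [ 0.52070069 -0.32057353  0.063     ] 0.06508496408194489 0.4007793581245353
screw_end [0.52540491 0.22446167 0.173     ] [[181.42946625 218.85025336]] [[323.14890352 149.6694255 ]]
[[ 0.252  0.968 -0.   ]
 [ 0.968 -0.252 -0.001]
 [-0.002 -0.    -1.   ]]
```

```bash
python3 - <<'E'
from h import *
m=eyes.camera_model('wrist')
Tc=np.array(m['cam_to_world']);Tt=np.eye(4);Tt[:3,:3]=R.from_quat(robot.current_orientation()).as_matrix();Tt[:3,3]=robot.current_eef_pos()
X=np.linalg.inv(Tt)@Tc; np.save('X.npy',X); print(X.round(4))
yaw=np.radians(19.1);Rz=R.from_euler('z',yaw).as_matrix()
ax=Rz@[-.5736,0,.8192]; se=np.array([.5254,.2245,.173])
print(ax)
for k in range(4):
  for dist in (.24,):
    # cam z = ax ; cam y choose
    up=Rz@[.8192,0,.5736]; up=R.from_rotvec(ax*k*np.pi/2).apply(up)
    Tcw=np.eye(4);Tcw[:3,:3]=np.c_[np.cross(up,ax),up,ax];Tcw[:3,3]=se+ax*dist
    Tw=Tcw@np.linalg.inv(X);q=R.from_matrix(Tw[:3,:3]).as_quat()
    j=robot.ik(Tw[:3,3],q);print(k,Tw[:3,3].round(3),Tw[:3,2].round(2),None if j is None else np.round(j,2))
E
```

```text
[[ 1.000e+00 -4.000e-04 -1.300e-03 -1.000e-04]
 [-8.000e-04 -9.473e-01 -3.205e-01 -8.190e-02]
 [-1.100e-03  3.205e-01 -9.473e-01 -1.418e-01]
 [ 0.000e+00  0.000e+00  0.000e+00  1.000e+00]]
[-0.5420227  -0.18769219  0.8192    ]
0 [0.457 0.201 0.22 ] [ 0.76  0.26 -0.59] None
1 [0.493 0.179 0.238] [ 0.41  0.48 -0.78] [-0.05 -0.61  1.94  0.53  1.38 -0.47]
2 [0.507 0.218 0.256] [ 0.27  0.09 -0.96] [ 0.35 -0.29  1.57 -0.01  1.58 -1.56]
3 [0.472 0.24  0.238] [ 0.62 -0.12 -0.78] [ 0.74 -0.51  1.88 -0.55  1.36 -2.63]
```

```bash
python3 - <<'E'
from h import *
robot.move_joints(robot.ik([.507,.218,.256],R.from_matrix(np.eye(3)).as_quat()) if 0 else [0.35,-0.29,1.57,-0.01,1.58,-1.56])
snap('wrist','w1'); print(robot.current_time())
cv2.imwrite('pics/w1b.png',cv2.resize(cv2.imread('pics/w1.png'),None,fx=1.4,fy=1.4))
E
```

```text
2.0417
```

View pics/w1b.png

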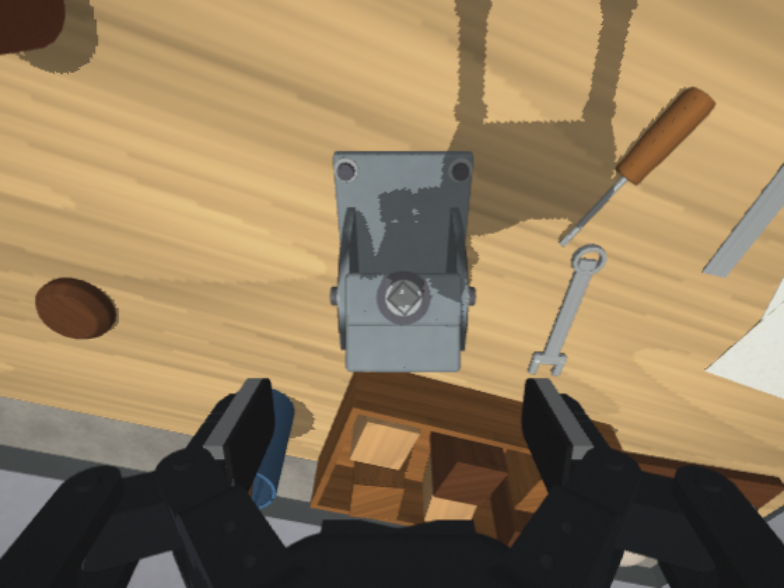

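The view looks down the screw axis. The square's end is at about (288,212) in full-size pixels and stands as a diamond. I'll zoom in.

```bash
python3 - <<'E'
from h import *
s=load('w1');im=s['im'][:,:,::-1]
a=cv2.resize(im[187:237,258:318],None,fx=12,fy=12,interpolation=cv2.INTER_CUBIC)
cv2.imwrite('pics/w1c.png',a)
print(by_depth(s,[[287,212],[288,213],[286,211]]))
E
```

```text
[[0.52517907 0.22645367 0.1723241 ]
 [0.52537745 0.22733812 0.17297065]
 [0.52484471 0.22551882 0.1718804 ]]
```

View pics/w1c.png

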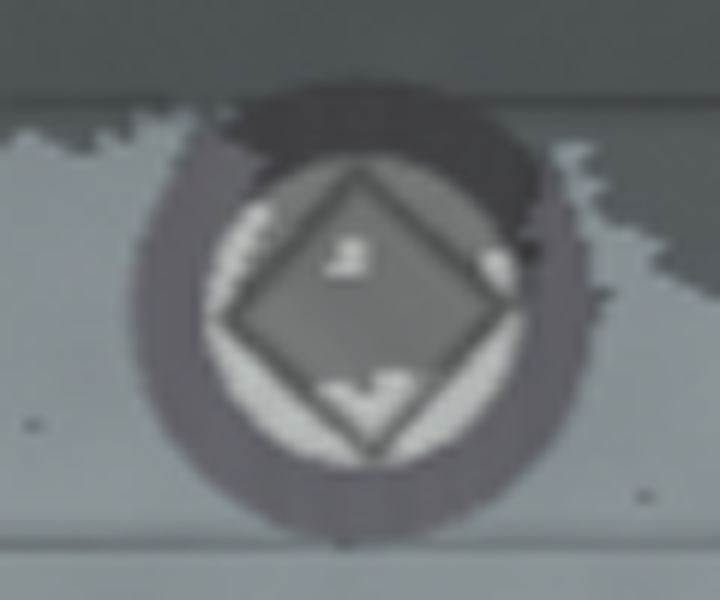

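```bash
python3 - <<'E'
from h import *
s=load('w1');im=s['im'][:,:,::-1]
z=np.array([[213,317],[358,163],[518,308],[373,462]],float)
px=(z+.5)/12-.5+[258,187]
yaw=np.radians(19.1)
def fr(yaw):
    Rz=R.from_euler('z',yaw).as_matrix();return Rz, Rz@[-.5736,0,.8192]
Rz,ax=fr(yaw)
o,d=rays(s,px)
se=np.array([.5254,.2265,.173])
for off in (0,-.002):
    p0=se+ax*off; P=o+d*(((p0-o)@ax)/(d@ax))[:,None]
    print('ctr',P.mean(0),'diag',np.linalg.norm(P[0]-P[2]),np.linalg.norm(P[1]-P[3]),'sides',[np.linalg.norm(P[i]-P[(i+1)%4]).round(4) for i in range(4)])
L=(P-P.mean(0))@np.c_[Rz@[.8192,0,.5736],Rz@[0,1,0]]
print('angles deg (a=vise x-ish,b=vise y)',np.degrees(np.arctan2(L[:,1],L[:,0])).round(1))
a=cv2.resize(im[95:215,225:345],None,fx=5,fy=5,interpolation=cv2.INTER_CUBIC); cv2.imwrite('pics/w1d.png',a)
# block plane by depth
pts=by_depth(s,[[262,226],[275,226],[300,226],[315,226],[262,222],[315,222]]);print(pts.round(4));
print(np.degrees(np.arctan2(*(pts[0]-pts[3])[1::-1])))
# trunnions
E
```

```text
ctr [0.52503808 0.22721589 0.17292456] diag 0.019518173322291194 0.01914975165767485 sides [np.float64(0.0135), np.float64(0.0138), np.float64(0.0135), np.float64(0.0138)]
ctr [0.52612655 0.22761874 0.17129538] diag 0.019681618084533194 0.019310111264846982 sides [np.float64(0.0136), np.float64(0.0139), np.float64(0.0136), np.float64(0.0139)]
angles deg (a=vise x-ish,b=vise y) [ -87.9 -176.8   92.1    3.2]
[[0.5614 0.2161 0.1505]
 [0.5564 0.2265 0.152 ]
 [0.5491 0.2472 0.152 ]
 [0.5462 0.2604 0.1497]
 [0.559  0.2152 0.148 ]
 [0.5435 0.2594 0.1478]]
-71.09850141858854
```

View pics/w1d.png

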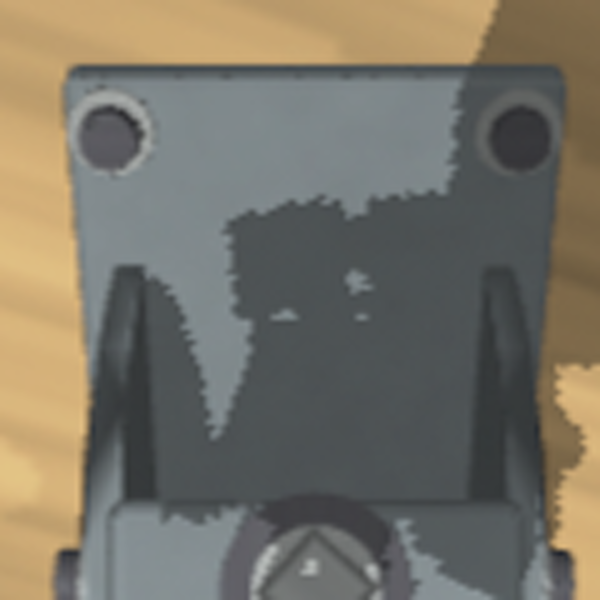

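```bash
python3 - <<'E'
from h import *
s=load('w1')
f=lambda z:(np.array(z,float)+.5)/5-.5+[225,95]
B=on_z(s,f([[111,138],[521,138]]),.014); E=on_z(s,f([[72,70],[560,70]]),.014)
for Q in (B,E):
    d=Q[1]-Q[0];print(Q.round(4),np.linalg.norm(d),'yaw',np.degrees(np.arctan2(-d[0],d[1])))
for yw in (18.5,19.1):
    Rz=R.from_euler('z',np.radians(yw)).as_matrix()
    m=E.mean(0); c=m+Rz@[.09,0,0]; print(yw,'vise ctr',c, 'screw_end pred',c-[0,0,.014]+Rz@[-.061,0,.173])
# trunnion pixels
print(on_z(s,np.array([[335,296],[473,296]])/1.4,.1))
E
```

```text
[[0.5262 0.178  0.014 ]
 [0.4946 0.2675 0.014 ]] 0.09493896177928987 yaw 19.46438682239354
[[0.5141 0.1655 0.014 ]
 [0.4774 0.2694 0.014 ]] 0.11017385091743802 yaw 19.452329030763252
18.5 vise ctr [0.58106461 0.24597791 0.014     ] screw_end pred [0.52321686 0.22662233 0.173     ]
19.1 vise ctr [0.58076088 0.24687011 0.014     ] screw_end pred [0.523119   0.22690981 0.173     ]
[[0.58953641 0.19639193 0.1       ]
 [0.55480484 0.29413466 0.1       ]]
```

```bash
cat >> h.py <<'E'
YAW=np.radians(19.4);RZ=R.from_euler('z',YAW).as_matrix()
AX=RZ@[-.573576,0,.819152];A=RZ@[.819152,0,.573576];BY=RZ@[0,1,0]
SE=np.array([.5250,.2272,.1730]);SH=SE-.026*AX
def dirv(deg): t=np.radians(deg);return np.cos(t)*A+np.sin(t)*BY
def tq(deg): # tool x along dirv(deg), z=-AX
    x=dirv(deg);z=-AX;return R.from_matrix(np.c_[x,np.cross(z,x),z]).as_quat()
E
python3 - <<'E'
from h import *
print(robot.current_joint_positions())
print('fit')
for k in range(-2,2):
    ps=47.4+90*k
    r=[robot.ik(SH+AX*h,tq(ps)) for h in (.01,.04,.09)]
    print(ps,[None if j is None else np.round(j,2).tolist() for j in r])
print('circle')
for ps in range(-180,180,15):
    ok=[];js=[]
    for th in range(0,360,30):
        j=robot.ik(SH+AX*.03+.065*dirv(th),tq(ps));ok.append(j is not None)
        if j is not None: js.append(j)
    jj=[robot.ik(SH+AX*.10+.065*dirv(th),tq(ps)) is not None for th in range(0,360,30)]
    if js: js=np.array(js);print(ps,sum(ok),sum(jj),js.min(0).round(2),js.max(0).round(2))
E
```

```text
[ 0.35119762 -0.28963004  1.56981269 -0.0097535   1.58008858 -1.55960671]
fit
-132.6 [[0.35, -0.5, 1.98, -0.01, 1.05, 2.33], [0.35, -0.56, 1.98, -0.01, 1.12, 2.33], [0.36, -0.65, 1.96, -0.01, 1.22, 2.33]]
-42.6 [[0.35, -0.5, 1.98, -0.01, 1.05, 0.76], [0.35, -0.56, 1.98, -0.01, 1.12, 0.76], [0.36, -0.65, 1.96, -0.01, 1.22, 0.76]]
47.4 [[0.35, -0.5, 1.98, -0.01, 1.05, -0.81], [0.35, -0.56, 1.98, -0.01, 1.12, -0.81], [0.36, -0.65, 1.96, -0.01, 1.22, -0.81]]
137.4 [[0.35, -0.5, 1.98, -0.01, 1.05, -2.38], [0.35, -0.56, 1.98, -0.01, 1.12, -2.38], [0.36, -0.65, 1.96, -0.01, 1.22, -2.38]]
circle
-150 7 6 [ 0.18 -0.72  1.8  -0.01  1.1   2.44] [ 0.36 -0.39  2.15  0.1   1.11  2.64]
-135 12 11 [ 0.18 -0.72  1.8  -0.12  1.09  2.18] [ 0.52 -0.39  2.15  0.1   1.11  2.56]
-120 12 11 [ 0.18 -0.72  1.8  -0.12  1.09  1.92] [ 0.52 -0.39  2.15  0.1   1.11  2.3 ]
-105 12 11 [ 0.18 -0.72  1.8  -0.12  1.09  1.66] [ 0.52 -0.39  2.15  0.1   1.11  2.04]
-90 12 11 [ 0.18 -0.72  1.8  -0.12  1.09  1.4 ] [ 0.52 -0.39  2.15  0.1   1.11  1.78]
-75 12 11 [ 0.18 -0.72  1.8  -0.12  1.09  1.13] [ 0.52 -0.39  2.15  0.1  
[... 592 characters left out ...]
 0.1   1.11 -0.32]
45 12 11 [ 0.18 -0.72  1.8  -0.12  1.09 -0.96] [ 0.52 -0.39  2.15  0.1   1.11 -0.58]
60 12 11 [ 0.18 -0.72  1.8  -0.12  1.09 -1.22] [ 0.52 -0.39  2.15  0.1   1.11 -0.84]
75 12 11 [ 0.18 -0.72  1.8  -0.12  1.09 -1.48] [ 0.52 -0.39  2.15  0.1   1.11 -1.1 ]
90 12 11 [ 0.18 -0.72  1.8  -0.12  1.09 -1.75] [ 0.52 -0.39  2.15  0.1   1.11 -1.36]
105 12 11 [ 0.18 -0.72  1.8  -0.12  1.09 -2.01] [ 0.52 -0.39  2.15  0.1   1.11 -1.62]
120 12 11 [ 0.18 -0.72  1.8  -0.12  1.09 -2.27] [ 0.52 -0.39  2.15  0.1   1.11 -1.89]
135 12 11 [ 0.18 -0.72  1.8  -0.12  1.09 -2.53] [ 0.52 -0.39  2.15  0.1   1.11 -2.15]
150 7 6 [ 0.35 -0.72  1.8  -0.12  1.09 -2.6 ] [ 0.52 -0.39  2.15 -0.01  1.11 -2.41]
```

```bash
python3 - <<'E'
from h import *
q=R.from_matrix(np.c_[[0,1,0],[1,0,0],[0,0,-1]]).as_quat()
print(np.round(robot.ik([.456,-.321,.2],q),2),np.round(robot.ik([.456,-.321,.012],q),2))
robot.movep([.456,-.321,.2],q)
snap('wrist','w2');print(robot.current_time())
cv2.imwrite('pics/w2b.png',cv2.resize(cv2.imread('pics/w2.png'),None,fx=1.4,fy=1.4))
E
```

```text
[-0.67 -0.03  1.41 -0.    1.76 -2.25] [-0.67  0.05  1.67 -0.    1.43 -2.25]
4.05
```

View pics/w2b.png

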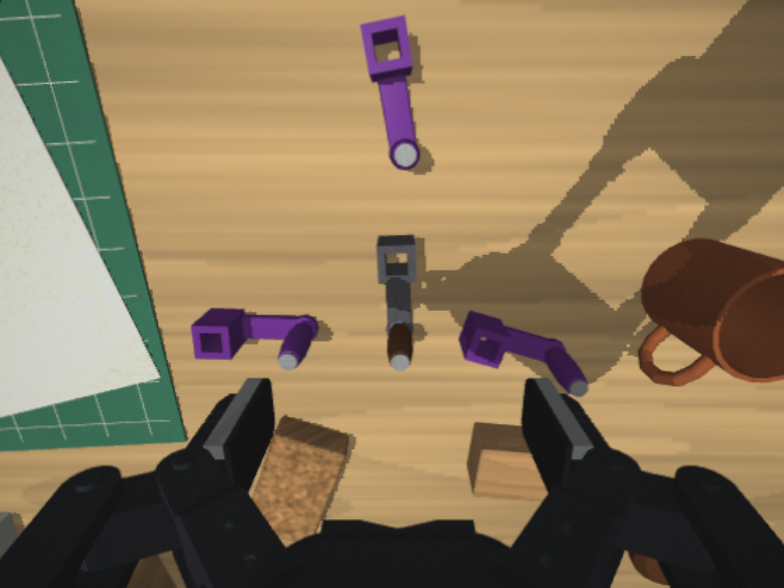

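```bash
python3 - <<'E'
from h import *
im=load('w2')['im'][:,:,::-1]
cv2.imwrite('pics/w2c.png',cv2.resize(im[160:270,245:325],None,fx=7,fy=7,interpolation=cv2.INTER_CUBIC)[:,:]) 
a=cv2.resize(im[160:270,245:325],None,fx=5.4,fy=5.4,interpolation=cv2.INTER_CUBIC);cv2.imwrite('pics/w2c.png',a)
E
```

```text
(no output)
```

View pics/w2c.png

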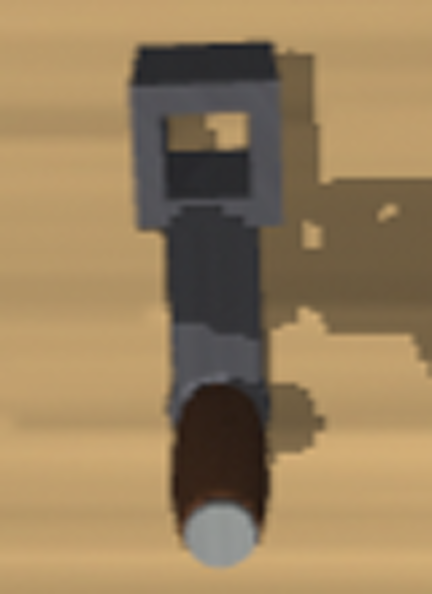

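```bash
python3 - <<'E'
from h import *
s=load('w2')
f=lambda z:(np.array(z,float)+.5)/5.4-.5+[245,160]
P=on_z(s,f([[132,86],[276,82],[282,226],[137,229]]),.038)
print(P.round(4),[np.linalg.norm(P[i]-P[(i+1)%4]).round(4) for i in range(4)],P.mean(0))
g=on_z(s,f([[221,535]]),.063)[0];h=P.mean(0);print(g,np.linalg.norm((g-h)[:2]),np.degrees(np.arctan2(*(g-h)[1::-1])))
for a,b in((0,3),(1,2)):
    d=P[b]-P[a];print(np.degrees(np.arctan2(d[1],d[0])))
E
```

```text
[[ 0.4422 -0.3349  0.038 ]
 [ 0.4414 -0.3084  0.038 ]
 [ 0.4692 -0.3068  0.038 ]
 [ 0.4698 -0.3343  0.038 ]] [np.float64(0.0265), np.float64(0.0278), np.float64(0.0275), np.float64(0.0276)] [ 0.45564425 -0.32109359  0.038     ]
[ 0.52136485 -0.31833483  0.063     ] 0.06577846917351454 2.403701135586962
1.2138305195464765
3.172482324207869
```

```bash
python3 - <<'E'
from h import *
w=np.radians(2.2)
q=R.from_matrix(R.from_euler('z',w).as_matrix()@np.c_[[0,1,0],[1,0,0],[0,0,-1.]]).as_quat()
robot.set_gripper(.055,80)
robot.movep([.4556,-.3211,.09],q)
print(robot.line_to([.4556,-.3211,.010],.08,max_force=10))
robot.set_gripper(0.0,80)
print(robot.current_finger_gap(),robot.current_eef_pos(),robot.current_ft_force())
robot.line_to([.4556,-.3211,.20],.15)
print(robot.current_finger_gap(),robot.current_ft_force(),robot.current_time())
snap('wrist','w3')
E
```

```text
False
0.027168449469455083 [ 0.45598403 -0.32138552  0.01089917] [-1.18582405  0.89238905  3.83375791]
0.02689977332208066 [-0.20781216  0.87139181 -3.7402371 ] 7.9
```

View pics/w3.png

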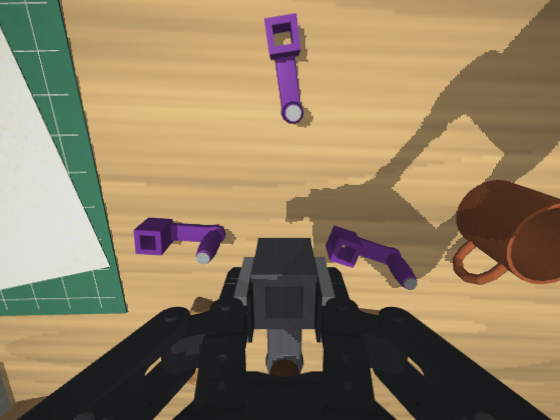

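```bash
python3 - <<'E'
from h import *
im=load('w3')['im'][:,:,::-1]
a=cv2.resize(im[230:390,225:345],None,fx=5,fy=5,interpolation=cv2.INTER_CUBIC)[:600];cv2.imwrite('pics/w3c.png',a)
E
```

```text
(no output)
```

View pics/w3c.png

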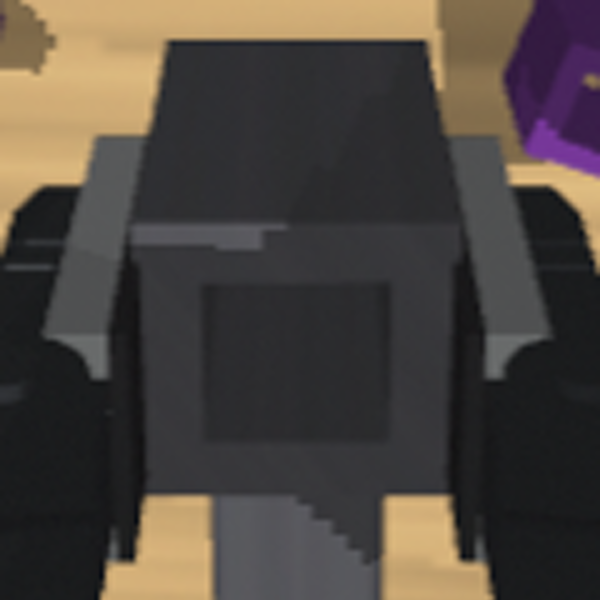

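```bash
python3 - <<'E'
from h import *
s=load('w3');X=np.load('X.npy')
f=lambda z:(np.array(z,float)+.5)/5-.5+[225,230]
s2=dict(K=s['K'],dist=s['dist'],T=X)
for zt in (-.0255,-.0275,-.0295):
    P=on_z(s2,f([[128,225],[466,225],[452,493],[145,493]]),zt);print(zt,P[:,:2].round(4).tolist(),P.mean(0).round(4))
print(on_z(s2,f([[165,40],[428,40]]),.0105).round(4))
print('hole',on_z(s2,f([[203,284],[390,284],[390,441],[203,441]]),-.0275).round(4).tolist())
q=robot.current_orientation();print(R.from_quat(q).as_matrix().round(3))
E
```

```text
-0.0255 [[-0.0142, -0.0133], [0.0145, -0.0133], [0.0142, 0.0143], [-0.0136, 0.0143]] [ 0.0002  0.0005 -0.0255]
-0.0275 [[-0.014, -0.0144], [0.0142, -0.0145], [0.0139, 0.0126], [-0.0134, 0.0126]] [ 0.0002 -0.0009 -0.0275]
-0.0295 [[-0.0138, -0.0156], [0.014, -0.0156], [0.0137, 0.011], [-0.0132, 0.011]] [ 0.0002 -0.0023 -0.0295]
[[-0.0139 -0.0144  0.0105]
 [ 0.0141 -0.0144  0.0105]]
hole [[-0.0078, -0.0088, -0.0275], [0.008, -0.0088, -0.0275], [0.0083, 0.0071, -0.0275], [-0.0081, 0.0071, -0.0275]]
[[-0.038  0.999 -0.002]
 [ 0.999  0.038  0.001]
 [ 0.002 -0.002 -1.   ]]
```

```bash
cat >> h.py <<'E'
QF=tq(47.4);RF=R.from_quat(QF).as_matrix();OFF=RF@[.0002,-.0006,0]
def fitp(d): return SH+AX*(.0109+d)-OFF
E
python3 - <<'E'
from h import *
robot.movep(fitp(.085),QF)
print(robot.current_time(),robot.current_finger_gap())
print(robot.line_to(fitp(.030),.1,max_force=10),robot.current_eef_pos()-fitp(.03))
snap('wrist','w4');snap('scene','s4');snap('top','t4')
s=load('s4')['im'][:,:,::-1];t=load('t4')['im'][:,:,::-1]
cv2.imwrite('pics/c4.png',np.hstack([cv2.resize(s[100:230,270:400],(390,390)),cv2.resize(t[150:260,130:240],(390,390))]))
E
```

```text
9.875 0.02677039003257846
False [ 1.71872574e-04 -9.74094275e-05  3.75376780e-04]
```

View pics/w4.png

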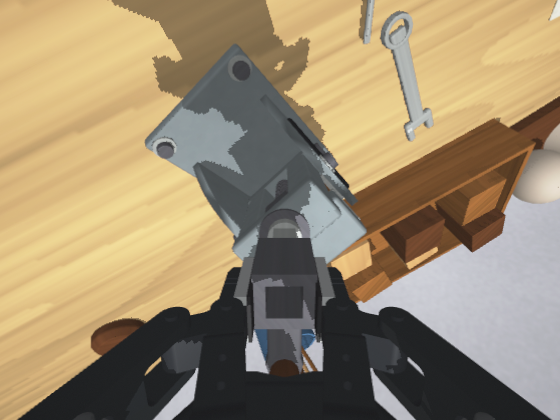

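View pics/c4.png

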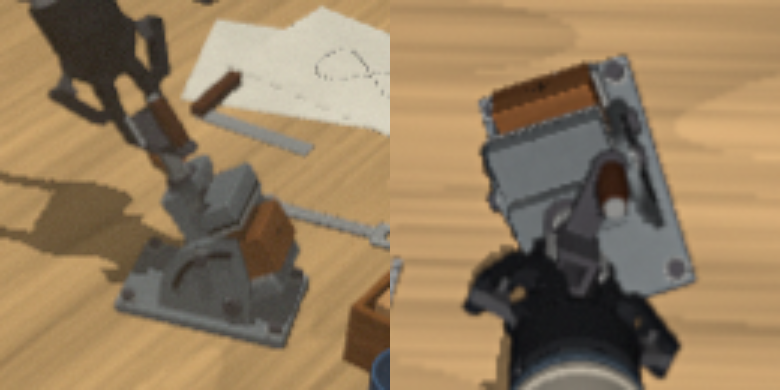

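The crank is lined up above the square, and the screw shows just under the hub. Pushing on, with a force limit.

```bash
python3 - <<'E'
from h import *
f0=np.array(robot.current_ft_force())
r=robot.line_to(fitp(-.001),.03,max_force=15)
p=np.array(robot.current_eef_pos());e=p-fitp(0)
print(r,'d along axis mm',1e3*e@AX,'lat',1e3*e@A,1e3*e@BY,np.array(robot.current_ft_force())-f0,robot.current_finger_gap(),robot.current_time())
E
```

```text
True d along axis mm 0.28703909398075883 lat -0.5205465089014925 -0.0035401468578803545 [-2.87970933 -1.62578481  5.45220695] 0.026600253983053705 11.6667
```

```bash
python3 - <<'E'
from h import *
robot.hold(.2)
robot.set_gripper(.06,80)
print(robot.current_ft_force())
p=np.array(robot.current_eef_pos())
robot.line_to(p+AX*.065,.15)
snap('wrist','w5');print(robot.current_time())
cv2.imwrite('pics/w5b.png',cv2.resize(cv2.imread('pics/w5.png'),None,fx=1.4,fy=1.4))
E
```

```text
[ 0.29980196 -0.43308409  0.00340242]
12.9167
```

View pics/w5b.png

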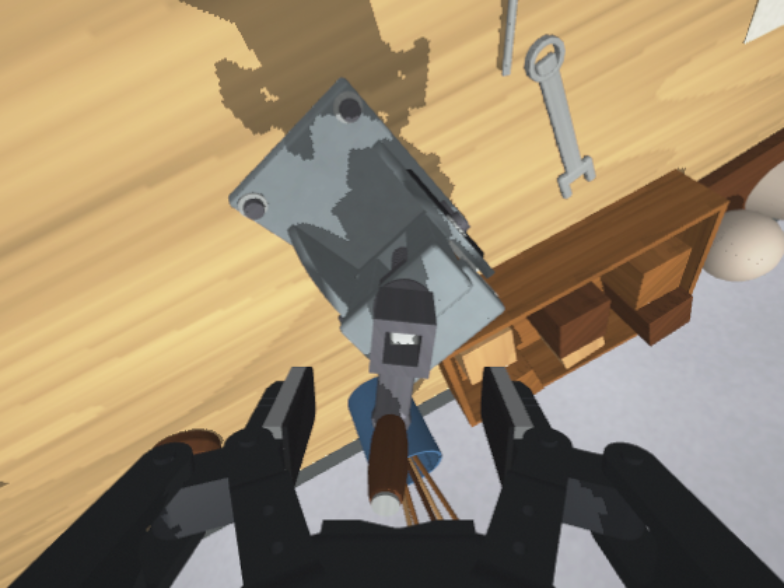

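The hub is seated, with the square visible in its hole at (403,340). The grip's cap is at (385,505). I'll measure both before gripping.

```bash
python3 - <<'E'
from h import *
s=load('w5');im=s['im'][:,:,::-1]
def plane(uv,h):
    o,d=rays(s,uv);p=SH+AX*h;return o+d*(((p-o)@AX)/(d@AX))[:,None]
g=plane([[385/1.4,507/1.4]],.063)[0]-SH;print('grip',1e3*g@A,1e3*g@BY,1e3*np.hypot(g@A,g@BY),np.degrees(np.arctan2(g@BY,g@A)))
hc=plane(np.array([[373,320],[436,320],[432,378],[371,372]])/1.4,.038)
print(1e3*np.c_[(hc-SH)@A,(hc-SH)@BY].round(4),1e3*((hc-SH).mean(0)@A),1e3*((hc-SH).mean(0)@BY))
print(by_depth(s,[[int(420/1.4),int(350/1.4)],[int(385/1.4),int(505/1.4)]])-SH)
Q=by_depth(s,[[int(426/1.4),int(350/1.4)],[int(385/1.4),int(507/1.4)]])-SH;print('heights',Q@AX)
e=np.array(robot.current_eef_pos());print(robot.current_time())
# reachability of circle at grasp height .046
TH=-42.6
for h in (.029,.033,.085):
    b=[th for th in range(0,360,10) if robot.ik(SH+AX*h+.065*dirv(th),QF) is None];print(h,b)
E
```

```text
grip 43.42106813629319 -51.33014074681164 67.2322281884522 -49.77153164310838
[[-18.1  -2. ]
 [  0.6  18.4]
 [ 21.   -1.8]
 [ -0.2 -20.3]] 0.8568605097819808 -1.4365133927574258
[[-0.01643889 -0.00204708  0.03490904]
 [ 0.01942438 -0.04874061  0.07444514]]
heights [0.03783053 0.05955474]
12.9167
0.029 []
0.033 []
0.085 []
```

```bash
cat >> h.py <<'E'
CEN=SH.copy()
def circ(th,h=.030,r=.065): return CEN+AX*h+r*dirv(th)
def tf():
    f=np.array(robot.current_ft_force());return f
def wind(th0,th1,step=10,v=.1,lim=25,verbose=True):
    th=th0;F0=None
    while th>th1+1e-6:
        th=max(th-step,th1)
        hit=robot.line_to(circ(th),v,max_force=lim)
        f=tf();rad=dirv(th);tan=np.cross(-AX,rad)
        if verbose: print(round(th,1),'t',round(robot.current_time(),2),'rad %.1f tan %.1f ax %.1f'%(f@rad,f@tan,f@AX), 'lag mm %.1f'%(1e3*(np.array(robot.current_eef_pos())-circ(th))@tan))
        if hit: print('HIT',th);break
    return th,hit
E
python3 - <<'E'
from h import *
th=-49.0
robot.line_to(circ(th,.085),.2)
robot.line_to(circ(th,.030),.12,max_force=10)
robot.set_gripper(0.0,50)
p=np.array(robot.current_eef_pos())-circ(th);print(robot.current_finger_gap(),robot.current_time(),tf(),1e3*p@A,1e3*p@BY,1e3*p@AX)
wind(th,-139,10,.08)
E
```

```text
0.018266301696210935 14.4583 [-0.6049821  -1.48035067  2.46931013] 0.7723361564370557 -0.1815693223367409 0.7708481783949189
-59.0 t 14.75 rad 0.5 tan -1.1 ax 4.8 lag mm -0.4
-69.0 t 15.04 rad 1.9 tan -1.1 ax 5.6 lag mm -0.6
-79.0 t 15.33 rad 2.8 tan -1.4 ax 5.9 lag mm -0.9
-89.0 t 15.62 rad 2.6 tan -0.9 ax 8.4 lag mm -1.5
-99.0 t 15.92 rad 3.0 tan -1.5 ax 10.6 lag mm -2.1
-109.0 t 16.21 rad 5.5 tan -1.7 ax 13.1 lag mm -2.7
-119.0 t 16.5 rad 7.2 tan -2.6 ax 17.0 lag mm -3.2
-129.0 t 16.79 rad 10.9 tan -2.4 ax 21.4 lag mm -3.6
-139.0 t 17.08 rad 14.3 tan -4.1 ax 23.5 lag mm -3.1
```

```bash
python3 - <<'E'
from h import *
p=np.array(robot.current_eef_pos())-circ(-139);print(1e3*p@A,1e3*p@BY,1e3*p@AX,robot.current_finger_gap(),tf()@AX,robot.current_wrist_torque())
snap('scene','s6');snap('wrist','w6');snap('top','t6')
s=load('s6')['im'][:,:,::-1];t=load('t6')['im'][:,:,::-1]
cv2.imwrite('pics/c6.png',np.hstack([cv2.resize(s[100:230,270:400],(390,390)),cv2.resize(load('w6')['im'][120:400,140:420,::-1],(390,390))]))
E
```

```text
1.5766792481144494 -2.7263057863094105 2.7164758224091714 0.018299381161944645 23.549537208889408 [-1.28138897  0.39263826 -0.89630238]
```

View pics/c6.png

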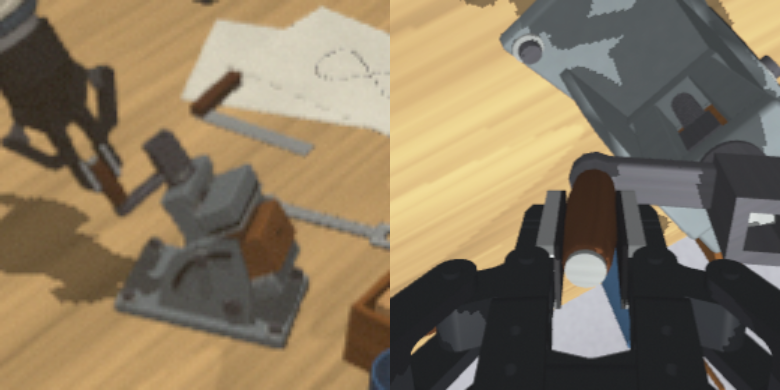

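```bash
python3 - <<'E'
from h import *
for h in (.032,.034,.036):
    robot.line_to(circ(-139,h),.05)
    p=np.array(robot.current_eef_pos())-circ(-139,h);f=tf();r=dirv(-139);t=np.cross(-AX,r)
    print(h,(1e3*np.array([p@r,p@t,p@AX])).round(2),(np.array([f@r,f@t,f@AX])).round(1),robot.current_wrist_torque().round(2) if hasattr(robot.current_wrist_torque(),'round') else robot.current_wrist_torque())
E
```

```text
0.032 [ 0.51 -2.51  1.69] [ 8.8 -4.  16.3] [-0.93 -0.1  -0.66]
0.034 [ 0.32 -1.32  0.75] [ 4.5 -3.5  9.4] [-0.54 -0.17 -0.39]
0.036 [ 0.33 -0.05 -0.27] [ 1.  -2.8  2.2] [-0.27 -0.35 -0.32]
```

The crank had sagged in its play when I gripped it, so the grip rides about 6 mm higher now that the pads straighten it. At h = 36 mm only the screw drag (about 2.8 N) is left, so I'll carry on at that height.

```bash
sed -i 's/def circ(th,h=.030/def circ(th,h=.036/' h.py; python3 - <<'E'
from h import *
wind(-139,-329,10,.1,25)
E
```

```text
-149 t 18.25 rad 3.0 tan -1.1 ax 4.8 lag mm 0.4
-159 t 18.52 rad 4.1 tan -2.1 ax 7.0 lag mm 0.3
-169 t 18.78 rad 4.4 tan -1.6 ax 7.4 lag mm 0.4
-179 t 19.05 rad 6.0 tan -3.1 ax 9.6 lag mm 0.3
-189 t 19.32 rad 4.9 tan -1.7 ax 7.5 lag mm 0.3
-199 t 19.58 rad 5.6 tan -1.4 ax 8.1 lag mm 0.2
-209 t 19.85 rad 5.8 tan -0.8 ax 7.4 lag mm -0.1
-219 t 20.12 rad 5.0 tan -1.4 ax 6.3 lag mm -0.3
-229 t 20.38 rad 6.4 tan -1.8 ax 6.8 lag mm -0.4
-239 t 20.65 rad 5.3 tan -1.4 ax 5.7 lag mm -0.5
-249 t 20.92 rad 5.5 tan -0.8 ax 5.0 lag mm -0.6
-259 t 21.18 rad 5.0 tan -1.4 ax 5.1 lag mm -0.7
-269 t 21.45 rad 5.8 tan -1.3 ax 3.8 lag mm -0.7
-279 t 21.72 rad 5.8 tan 0.0 ax 3.0 lag mm -0.7
-289 t 21.98 rad 5.2 tan -1.5 ax 2.6 lag mm -0.6
-299 t 22.25 rad 4.9 tan -1.9 ax 0.7 lag mm -0.5
-309 t 22.52 rad 3.5 tan -1.3 ax -0.3 lag mm -0.4
-319 t 22.78 rad 2.6 tan -0.8 ax -0.8 lag mm -0.2
-329 t 23.05 rad 0.5 tan -1.3 ax -2.0 lag mm -0.0
```

```bash
python3 - <<'E'
from h import *
snap('scene','s7');snap('wrist','w7')
cv2.imwrite('pics/c7.png',np.hstack([cv2.resize(load('s7')['im'][100:230,270:400,::-1],(390,390)),cv2.resize(load('w7')['im'][100:380,140:420,::-1],(390,390))]))
E
```

```text
(no output)
```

View pics/c7.png

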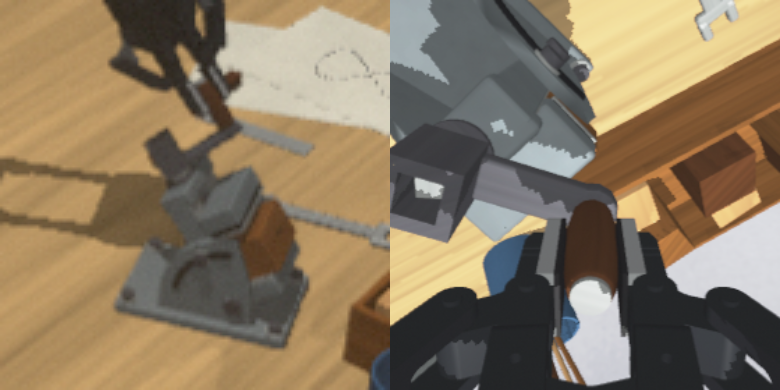

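The hub is still home and the screw end shows in the bore. Winding on to the stop.

```bash
python3 - <<'E'
from h import *
th,hit=wind(-329,-1190,10,.1,16)
f=tf();print(th,hit,f,robot.current_time())
E
```

```text
-339 t 23.42 rad -0.7 tan -2.6 ax -2.5 lag mm 0.0
-349 t 23.68 rad -4.7 tan -1.3 ax -4.8 lag mm 0.1
-359 t 23.95 rad -7.0 tan -2.0 ax -4.5 lag mm 0.1
-369 t 24.22 rad -9.1 tan -1.6 ax -6.0 lag mm 0.1
-379 t 24.48 rad -10.7 tan -1.7 ax -7.4 lag mm -0.0
-389 t 24.75 rad -10.2 tan 0.1 ax -6.4 lag mm -0.1
-399 t 25.02 rad -10.5 tan -0.4 ax -7.9 lag mm -0.2
-409 t 25.28 rad -10.8 tan -0.3 ax -8.7 lag mm -0.4
-419 t 25.55 rad -10.7 tan 0.8 ax -8.9 lag mm -0.5
-429 t 25.82 rad -11.0 tan 0.2 ax -10.2 lag mm -0.8
-439 t 26.08 rad -10.2 tan 0.2 ax -10.8 lag mm -1.0
-449 t 26.35 rad -9.2 tan 0.7 ax -11.4 lag mm -1.5
-459 t 26.62 rad -7.2 tan 0.2 ax -11.8 lag mm -1.8
-469 t 26.88 rad -4.9 tan -0.1 ax -9.4 lag mm -2.5
-479 t 27.15 rad -3.0 tan 0.9 ax -8.9 lag mm -2.6
-489 t 27.42 rad -0.6 tan -0.3 ax -5.9 lag mm -2.2
-499 t 27.68 rad 3.7 tan -1.0 ax -2.3 lag mm -1.3
-509 t 27.95 rad 6.0 tan -1.6 ax 1.9 lag mm -0.7
-519 t 28.22 rad 8.2 tan -2.1 ax 4.5 lag mm -0.4
-529 t 28.48 rad 9.3 tan -2.4 ax 5.4 lag mm -0.0
-539 t 28.75 rad 10.8 tan -2.7 ax 6.7 lag mm 0.3
-549 t 29.02 rad 10.7 tan -1.6 ax 8.0 
[... 2621 characters left out ...]
 ax -3.0 lag mm -0.0
-1089 t 43.42 rad -7.5 tan -2.2 ax -3.6 lag mm -0.0
-1099 t 43.68 rad -9.2 tan -2.3 ax -4.2 lag mm -0.1
-1109 t 43.95 rad -9.9 tan -1.5 ax -3.4 lag mm -0.2
-1119 t 44.22 rad -9.8 tan -1.0 ax -4.1 lag mm -0.3
-1129 t 44.48 rad -9.3 tan -1.6 ax -5.1 lag mm -0.4
-1139 t 44.75 rad -9.7 tan -2.2 ax -4.1 lag mm -0.6
-1149 t 45.02 rad -12.8 tan -7.5 ax -9.2 lag mm -3.3
-1159 t 45.28 rad -11.6 tan -6.9 ax -6.9 lag mm -4.1
-1169 t 45.55 rad -12.5 tan -7.5 ax -5.7 lag mm -5.2
-1179 t 45.82 rad -7.2 tan 2.6 ax 1.2 lag mm -2.1
-1189 t 46.08 rad -4.3 tan 2.9 ax -0.6 lag mm -1.3
-1190 t 46.33 rad -5.0 tan 2.5 ax 0.6 lag mm -1.5
-1190 False [-2.70542677  4.92811592  0.13147224] 46.3333
```

Resistance rose at -1149° and then let go at -1179°, so something slipped. Looking.

```bash
python3 - <<'E'
from h import *
snap('scene','s8');snap('wrist','w8');snap('top','t8')
print(robot.current_finger_gap())
cv2.imwrite('pics/c8.png',np.hstack([cv2.resize(load('s8')['im'][100:230,270:400,::-1],(390,390),interpolation=3),cv2.resize(load('w8')['im'][100:380,140:420,::-1],(390,390))]))
E
```

```text
0.01768926357405722
```

View pics/c8.png

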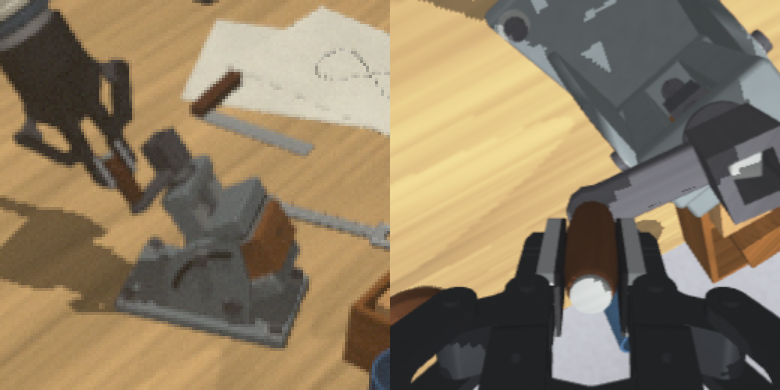

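```bash
python3 - <<'E'
from h import *
a=load('w8')['im'][160:280,320:450,::-1];b=load('s8')['im'][120:220,300:390,::-1]
cv2.imwrite('pics/c8b.png',np.hstack([cv2.resize(a,(433,400),interpolation=2),cv2.resize(b,(360,400),interpolation=2)]))
E
```

```text
(no output)
```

View pics/c8b.png

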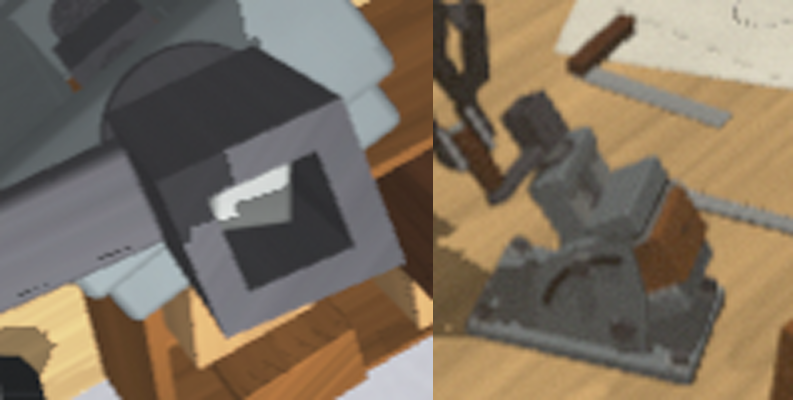

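```bash
python3 - <<'E'
from h import *
s=load('w8')
def plane(uv,h):
    o,d=rays(s,uv);p=SH+AX*h;return o+d*(((p-o)@AX)/(d@AX))[:,None]-SH
k=433/130
f=lambda z:(np.array(z,float)+.5)/k-.5+[320,160]
hc=plane(f([[160,180],[340,97],[404,263],[225,335]]),.038)
ab=lambda v:(1e3*np.c_[v@A,v@BY]).round(1)
print(ab(hc),ab(hc).mean(0),[np.linalg.norm(hc[i]-hc[(i+1)%4]).round(4) for i in range(4)])
for i in range(4):
    d=hc[(i+1)%4]-hc[i];print('edge ang',np.degrees(np.arctan2(d@BY,d@A)).round(1))
cap=plane([[140+592*280/390-390*280/390,100+293*280/390]],.063);print('cap',ab(cap))
Q=by_depth(s,f([[370,230],[185,190],[330,130],[240,320]]))-SH;print('hub heights',(1e3*Q@AX).round(1),ab(Q).tolist())
# square end edges
e=plane(f([[210,203],[290,165],[295,222],[225,222]]),.026);print(ab(e))
Q=by_depth(s,f([[260,210],[270,190]]))-SH;print('sq',(1e3*Q@AX).round(1))
e=plane(f([[295,222],[225,222]]),.026);d=e[1]-e[0];print('sq edge',np.degrees(np.arctan2(d@BY,d@A)))
E
```

```text
[[-17.3  -9.2]
 [-10.1  16.9]
 [ 17.3   9.3]
 [  9.1 -17.2]] [-0.25 -0.05] [np.float64(0.0271), np.float64(0.0284), np.float64(0.0278), np.float64(0.0276)]
edge ang 74.4
edge ang -15.5
edge ang -107.3
edge ang 163.0
cap [[-17.4 -63. ]]
hub heights [38.8 37.8 39.2 39.3] [[9.1, 8.5], [-13.6, -7.5], [-7.6, 12.9], [7.7, -14.0]]
[[-3.6 -6.1]
 [-0.2  6.8]
 [ 8.1  1.8]
 [ 0.6 -6.3]]
sq [25.4 25. ]
sq edge -132.5921025509825
```

```bash
python3 - <<'E'
from h import *
robot.set_gripper(.05,50)
p=np.array(robot.current_eef_pos());robot.line_to(p+AX*.055,.2)
robot.move_joints([0.35,-0.29,1.57,-0.01,1.58,-1.56])
snap('wrist','w9');snap('top','t9');print(robot.current_time())
a=load('w9')['im'][165:275,235:345,::-1]
cv2.imwrite('pics/w9b.png',cv2.resize(a,(600,600),interpolation=2))
b=load('t9')['im'][150:260,130:240,::-1];c=load('top0')['im'][150:260,130:240,::-1]
cv2.imwrite('pics/t9b.png',np.hstack([cv2.resize(c,(390,390),interpolation=2),cv2.resize(b,(390,390),interpolation=2)]))
E
```

```text
48.0083
```

View pics/w9b.png

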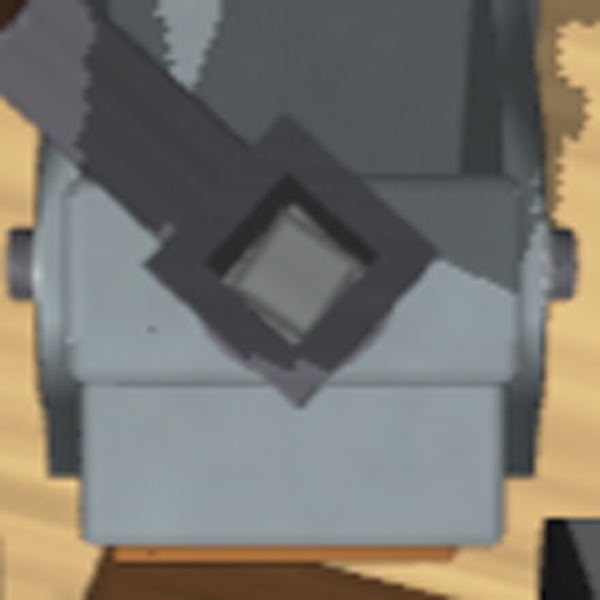

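View pics/t9b.png

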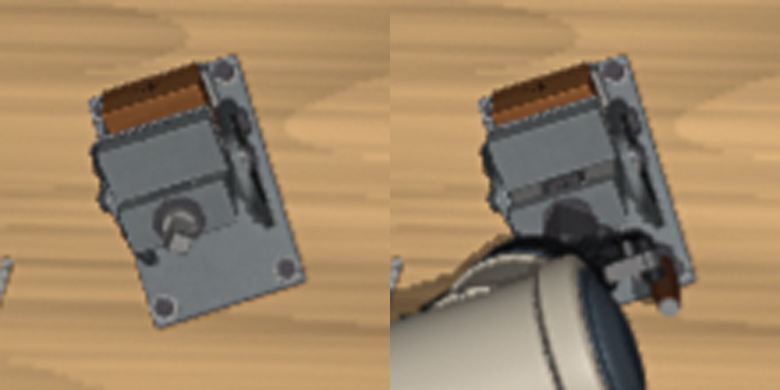

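```bash
python3 - <<'E'
from h import *
s=load('w9');k=600/110
def plane(uv,h):
    o,d=rays(s,uv);p=SH+AX*h;return o+d*(((p-o)@AX)/(d@AX))[:,None]-SH
f=lambda z:(np.array(z,float)+.5)/k-.5+[235,165]
ab=lambda v:(1e3*np.c_[v@A,v@BY]).round(1)
def angs(P): return [np.degrees(np.arctan2(*( (P[(i+1)%4]-P[i])@np.c_[BY,A]))).round(1) for i in range(4)]
hub=plane(f([[285,115],[440,252],[300,407],[147,265]]),.038);print('hub',ab(hub).mean(0),angs(hub),[np.linalg.norm(hub[i]-hub[(i+1)%4]).round(4) for i in range(4)])
sq=plane(f([[292,207],[362,270],[293,342],[222,275]]),.026);print('sq',ab(sq).mean(0),angs(sq),[np.linalg.norm(sq[i]-sq[(i+1)%4]).round(4) for i in range(4)])
uv=f([[285,140],[410,250],[298,385],[175,265],[250,170],[370,200],[360,320],[215,310]])
Q=by_depth(s,uv)-SH;print('hub top h',(1e3*Q@AX).round(1))
M=np.c_[Q@A,Q@BY,np.ones(len(Q))];c=np.linalg.lstsq(M,Q@AX,rcond=None)[0];print('tilt rad',np.hypot(*c[:2]),'h',c[2])
print('sq h',((by_depth(s,f([[292,275]]))-SH)@AX))
# jaw positions along axis, before/after from top depth
for n in('top0','t9'):
    t=load(n);Q=by_depth(t,[[172,191],[178,189],[184,187],[174,195]])-SH;print(n,(1e3*Q@AX).round(1),(1e3*Q@A).round(1))
E
```

```text
hub [-2.175 -0.425] [np.float64(48.5), np.float64(-42.1), np.float64(-132.9), np.float64(137.4)] [np.float64(0.0274), np.float64(0.0276), np.float64(0.0276), np.float64(0.027)]
sq [-0.225 -0.4  ] [np.float64(48.0), np.float64(-43.8), np.float64(-133.3), np.float64(134.2)] [np.float64(0.0131), np.float64(0.0139), np.float64(0.0136), np.float64(0.0136)]
hub top h [35.4 38.8 39.7 37.7 37.2 38.  41.1 38.7]
tilt rad 0.14409973162055228 h 0.038710976050791226
sq h [0.02393207]
top0 [-35.2 -35.7 -39.1 -34.4] [47.1 47.2 46.1 36.1]
t9 [-51.  -61.1 -54.6 -51.7] [40.4 36.4 39.5 28.5]
```

```bash
python3 - <<'E'
from h import *
s=load('w9')
P=project(s,SH+AX*.063+.065*dirv(-131));print(P)
u,v=P[0].astype(int)
a=s['im'][v-30:v+30,u-30:u+30,::-1];cv2.imwrite('pics/w9cap.png',cv2.resize(a,(480,480),interpolation=2))
for du in range(-8,9,4):
    for dv in range(-8,9,4):
        q=by_depth(s,[[u+du,v+dv]])[0]-SH; print((du,dv),(1e3*np.array([q@A,q@BY,q@AX])).round(1),s['im'][v+dv,u+du])
E
```

```text
[[212.95229682 149.40426966]]
(-8, -8) [-48.6 -55.5  60.4] [188 180 163]
(-8, -4) [-46.1 -55.5  60.3] [142 119 100]
(-8, 0) [ -81.4 -105.4 -129.6] [177 145 100]
(-8, 4) [ -76.8 -106.1 -132.2] [222 189 130]
(-8, 8) [ -72.4 -107.1 -136. ] [221 188 128]
(-4, -8) [-48.6 -52.8  60.6] [170 174 172]
(-4, -4) [-46.  -52.9  60.6] [169 173 170]
(-4, 0) [-43.2 -52.6  61.5] [159 158 154]
(-4, 4) [-41.4 -53.6  57.5] [79 54 38]
(-4, 8) [ -72.5 -102.  -136.4] [223 190 130]
(0, -8) [-48.5 -50.1  61. ] [167 171 169]
(0, -4) [-45.9 -50.2  60.9] [171 175 173]
(0, 0) [-43.2 -50.1  61.3] [169 172 171]
(0, 4) [-41.3 -51.   57.6] [103  65  42]
(0, 8) [-39.5 -52.1  52.9] [70 46 32]
(4, -8) [-48.7 -47.7  60.2] [172 175 173]
(4, -4) [-45.9 -47.6  60.8] [167 171 169]
(4, 0) [-43.4 -47.7  60.4] [172 176 174]
(4, 4) [-41.4 -48.3  57.5] [102  64  42]
(4, 8) [-39.5 -49.3  53.1] [71 47 32]
(8, -8) [-48.6 -45.1  60.5] [167 171 169]
(8, -4) [-46.  -45.1  60.4] [171 176 173]
(8, 0) [-43.5 -45.2  60. ] [104 104 102]
(8, 4) [-41.4 -45.7  57.3] [74 48 33]
(8, 8) [-39.7 -46.9  51.9] [71 47 32]
```

View pics/w9cap.png

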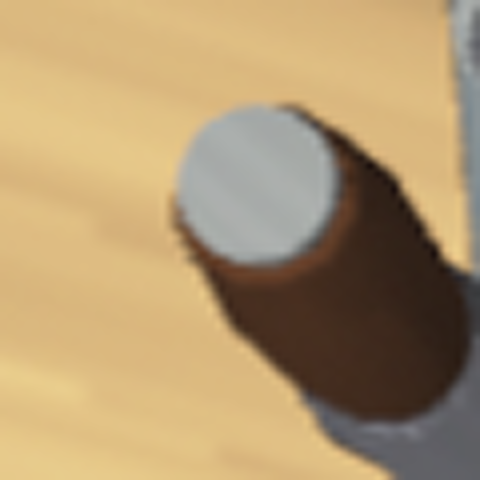

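```bash
python3 - <<'E'
from h import *
G=lambda h:SH+AX*h-.0475*A-.0485*BY
robot.movep(G(.095),QF)
robot.line_to(G(.034),.12,max_force=10)
robot.set_gripper(0.0,50)
th0=-134.
p0=np.array(robot.current_eef_pos());f0=tf();print(robot.current_finger_gap(),robot.current_time(),f0)
for i in range(1,6):
    th=th0-5*i
    tgt=G(.036)+.0665*(dirv(th)-dirv(th0))
    hit=robot.line_to(tgt,.04,max_force=9)
    t=np.cross(-AX,dirv(th));p=np.array(robot.current_eef_pos());f=tf()-f0
    print(th,hit,'moved mm %.1f lag %.1f tan %.1f rad %.1f ax %.1f'%(1e3*(p-p0)@t,1e3*(p-tgt)@t,f@t,f@dirv(th),f@AX))
    if hit or f@t<-8: break
print(robot.current_time())
snap('wrist','w10');cv2.imwrite('pics/w10b.png',cv2.resize(load('w10')['im'][100:380,140:480,::-1],(680,560)))
E
```

```text
0.01840703016445251 49.7083 [-4.35366377 -2.98908401  3.97914273]
-139.0 True moved mm 5.9 lag -1.0 tan -2.2 rad -4.3 ax -7.1
49.9333
```

View pics/w10b.png

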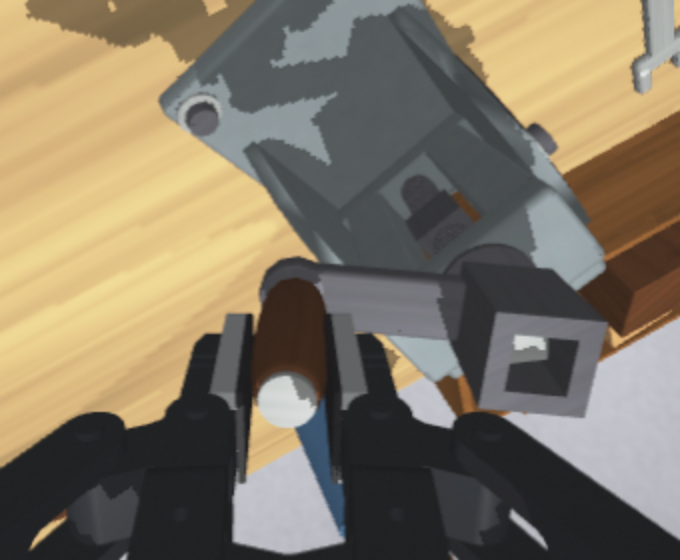

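The stop came from axial load as the grip straightened (tangential only -2.2 N), so it says nothing about tightness yet. I'll continue in small steps and judge by the tangential force.

```bash
python3 - <<'E'
from h import *
p0=np.array(robot.current_eef_pos()); r=p0-SH;h0=r@AX; th0=np.degrees(np.arctan2(r@BY,r@A));rr=np.hypot(r@A,r@BY)
print(h0,th0,rr,tf())
for i in range(0,7):
    th=th0-4*i
    tgt=SH+AX*.036+.0655*dirv(th)
    hit=robot.line_to(tgt,.04,max_force=20)
    robot.hold(.08)
    t=np.cross(-AX,dirv(th));p=np.array(robot.current_eef_pos());f=tf();r=p-SH
    print(round(th,1),hit,'act ang %.1f lag %.1f tan %.1f rad %.1f ax %.1f'%(np.degrees(np.arctan2(r@BY,r@A)),1e3*(p-tgt)@t,f@t,f@dirv(th),f@AX),robot.current_wrist_torque()@AX)
    if hit or f@t<-8: break
print(robot.current_time())
snap('wrist','w11');cv2.imwrite('pics/w11b.png',cv2.resize(load('w11')['im'][200:340,340:480,::-1],(560,560),interpolation=2))
E
```

```text
0.0369508439425038 -138.27975283647268 0.0669851133481497 [3.47298259 1.63820466 0.96512086]
-138.3 False act ang -137.8 lag -0.5 tan -0.9 rad 7.5 ax 8.0 0.029593544968147967
-142.3 False act ang -141.4 lag -1.0 tan -3.4 rad 6.6 ax 6.9 0.007914809281612615
-146.3 False act ang -145.4 lag -1.1 tan -3.6 rad 7.1 ax 6.9 0.01969223827132635
-150.3 False act ang -148.9 lag -1.6 tan -6.0 rad 8.0 ax 6.0 0.008088415562840965
-154.3 False act ang -152.1 lag -2.5 tan -7.8 rad 8.4 ax 10.0 0.0955644298921222
-158.3 False act ang -155.2 lag -3.6 tan -12.5 rad 8.3 ax 10.5 -0.012318409928690904
52.0667
```

View pics/w11b.png

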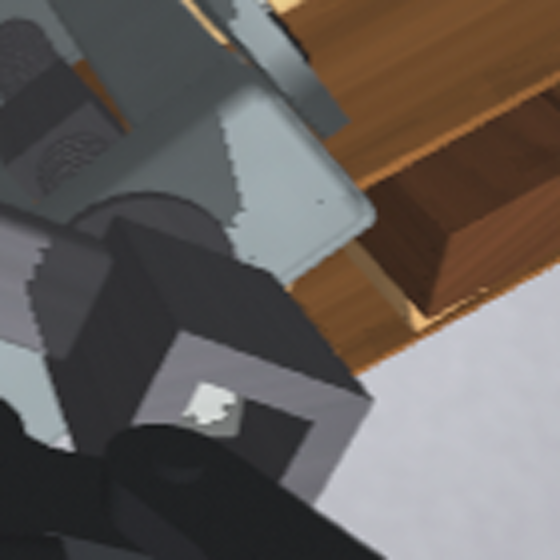

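The tangential force climbed to 12.5 N (about 0.8 N m, against roughly 0.3 N m to turn the loaded screw) with almost no further turning, so the screw is tight. Releasing and checking.

```bash
python3 - <<'E'
from h import *
p=np.array(robot.current_eef_pos());r=p-SH;th=-152
robot.line_to(SH+AX*.036+.0655*dirv(-146),.05)
robot.set_gripper(.05,50)
p=np.array(robot.current_eef_pos());robot.line_to(p+AX*.06,.2)
robot.move_joints([0.35,-0.29,1.57,-0.01,1.58,-1.56])
snap('wrist','w12');snap('scene','s12');snap('top','t12');print(robot.current_time(),tf())
a=load('w12')['im'][135:275,195:345,::-1]
cv2.imwrite('pics/w12b.png',np.hstack([cv2.resize(a,(450,420),interpolation=2),cv2.resize(load('s12')['im'][110:230,290:390,::-1],(350,420),interpolation=2)]))
E
```

```text
54.2333 [-0.54558552  0.24759248  0.01591045]
```

View pics/w12b.png

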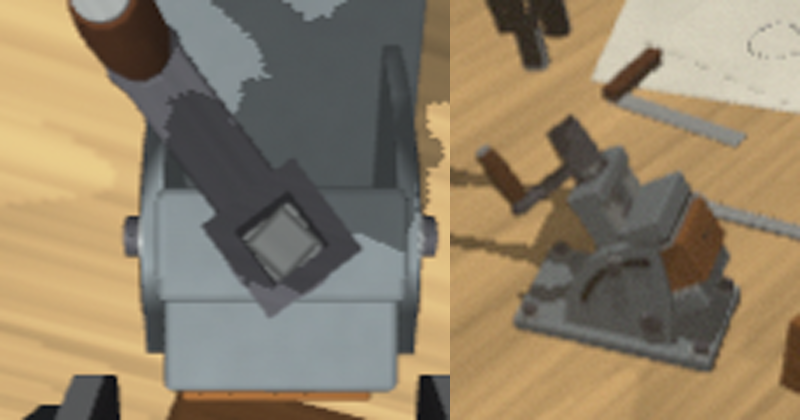

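View pics/t12.png

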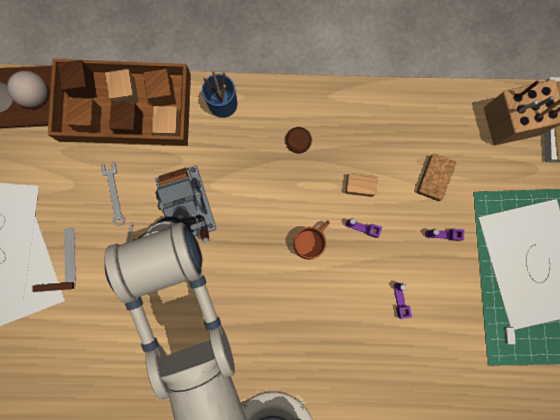

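```bash
python3 - <<'E'
from h import *
robot.hold(.3)
snap('wrist','w13');s=load('w13')
print('moved px',np.abs(s['im'].astype(int)-load('w12')['im']).max())
f=lambda z:(np.array(z,float)+.5)/3-.5+[195,135]
Q=by_depth(s,f([[290,172],[350,245],[275,305],[213,228],[320,205],[245,195],[315,280],[240,270],[85,5],[105,5],[95,12]]))-SH
h=1e3*Q@AX;print(h.round(1))
M=np.c_[Q@A,Q@BY,np.ones(11)];Qf=(Q@AX)-np.r_[np.zeros(8),np.full(3,.025)]
c=np.linalg.lstsq(M,Qf,rcond=None)[0];print('tilt',np.hypot(*c[:2]),'top h',c[2])
E
```

```text
moved px 170
[35.6 37.7 37.5 37.  37.5 37.8 -8.4 -7.9 62.2 62.1 61.9]
tilt 0.7341217952516355 top h 0.02602985913996655
```

```bash
python3 - <<'E'
from h import *
a=load('w12')['im'].astype(int);b=load('w13')['im'].astype(int)
d=np.abs(a-b).max(2);print((d>40).sum(),np.argwhere(d>40).mean(0))
snap('wrist','w14');c=load('w14')['im'].astype(int);d=np.abs(c-b).max(2);print((d>40).sum())
print(robot.current_time());robot.sign_off()
E
```

```text
8717 [237.31398417 312.1224045 ]
52
54.6333
the job is handed in; nothing more can be done
```

I fitted the crank on the screw's square and wound it clockwise about three turns until the screw came up tight. I let go and handed the job in at 54.6 s of the 72 s allowed. No verdict was reported, and I had no direct measure of the jaw force.

**Fitting:** The crank went on within 0.3 mm of the shoulder. It sagged in its play when first released, and the axial force rose to about 24 N while I wound. Raising the winding circle by 6 mm removed that.

**One slip:** My force limit did not trip at the hard stop. I over-drove by about 40°, and the hub appears to have jumped one flat (90°) on the square. It stayed home and seated again.

**Tightness:** I took hold again and pushed clockwise. The tangential force climbed to 12.5 N at the grip (about 0.8 N m) with almost no further turning. The loaded screw should need only about 0.3 N m, so I take it to be tight.

**Final checks:**
- **Crank:** hub top about 37.5 mm above the shoulder (38 mm when fully home) and grip cap about 62 mm (63 mm), so nearly no tilt. An earlier noisy depth fit had suggested 0.14 rad. My final tilt fit failed because two of its points missed the hub, so I went by these heights.
- **At rest:** the last two wrist pictures were almost identical (52 pixels changed). The pair before them differed widely, which I put down to the arm still settling, without checking it.
- **Plinth and bench:** in the pictures the jaw sits on the plinth, and the bystanders and purple look-alikes stand where they were. I judged these by eye and did not measure them. The arm hid most of the awl in the last top view.

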